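# Sort two chopper drive sleeves by fit on the spindle

## Task

The two blue drive sleeves of the food choppers got mixed up: find the one whose bore fits over the steel spindle of the white chopper base, slide it fully home on the spindle and leave it there. Put the other one, whose bore is too small for the spindle, in the tray on the hob.

Things in the scene. Friction and masses are not known exactly. Their poses are not given: they have to be found in the camera images.
- sleeve_wide_centre (a point): centre (half-way up) of the loose blue plastic sleeve that fits: a plain tube 50 mm outside diameter, 50 mm tall, with a 34 mm through bore, 60 g, standing upright on the worktop; z is its bore axis. It may change places with the other sleeve.
- sleeve_narrow_centre (a point): centre (half-way up) of the loose blue plastic sleeve that does not fit: same 50 mm outside diameter, 50 mm height, colour and weight, but with a through bore of only 10 mm; standing upright on the worktop; z is its bore axis.
- chopper: fixed white round motor base of a small food chopper, 130 mm diameter, with a flat deck 104 mm across at 40 mm height. A steel spindle 15 mm in diameter stands upright in the middle of the deck and rises 55 mm above it (tip 95 mm above the worktop); its last 15 mm taper to 11 mm. Origin: centre of the underside, on the spindle axis and on the worktop; z up. A sleeve fully home stands on the deck with its centre 65 mm above this origin.
- tray: fixed shallow pale tray, 322 mm long (its x axis) by 147 mm wide (its y axis), rim 18 mm high, flat floor about 270 x 100 mm, 2 mm above its underside, lying on the black glass hob. Origin: centre of the underside; z up. A sleeve standing in it has its centre 27 mm above this origin.
Mind the look-alikes: they are no part of the job. What is shaped like the part that bears sleeve_narrow_centre but orange is not meant.

How it is judged:
By the outcome, as a careful person would: the job done as asked, in the order asked, and still so for the second after the job is handed in, with the robot touching nothing.
It also fails if it takes over 53 s, if anything falls off the work surface, if the arm or the gripper's body presses on something with over 40 N, if the wrist force passes 120 N, or if a joint passes its speed limit or range.

## Robot

A 7-joint arm with a two-finger parallel gripper is mounted at the origin on a cart in front of the work surface, level with it; the furniture and walls round the work are solid. World frame = base frame: x ahead of the robot, y to its left, z up, the work surface at z = 0. Lengths are in m, angles in rad, forces in N, time in s.
With the tool pointing down it reaches from about 0.4 to 0.875 m from the base axis. Payload 6.5 kg.
Tool frame: the origin (TCP) lies on the front face of the gripper's body, between the roots of the fingers; the fingertips stand 73 mm ahead of it and the grasp point (between the pads) lies 54 mm ahead of it; z points along the fingers, y is the line along which they close (so a half turn about z gives the same grasp; the last joint's range is limited). The gripper opens to 85 mm and grips with 20 to 120 N. Pads are 22 mm wide; open, the fingers measure 114 mm over their backs; the gripper's body (76 mm by 85 mm) begins 54 mm behind the grasp point. The pads swing forward as they close: fully open they stand 13 mm farther back than shut.
Start: joints at [1.077, 0.536, -0.004, 1.538, 0.003, 1.067, -0.071], TCP at [0.27, -0.591, 0.304] pointing down, gripper open.
Joint ranges: [-2.7, 2.7], [-0.37, 2.16], [-1.27, 1.26], [0.24, 2.4], [-1.31, 4.45], [0.19, 1.91], [-2.76, 2.76]. Speed limits (rad/s): [2.39, 2.39, 3.14, 3.14, 3.14, 3.14, 3.14].

## Interface

Orientations are given as a 3x3 rotation matrix whose columns are the frame's x, y, z axes.
In Python, from bench import bot gives the robot as it stands.
- The arm moves only by the tool drive_tool, never from a script. Its argument "moves" is one flat list of numbers, 7 for each row, row after row: the shift along the tool's x, y, z scaled (see below), then the turn, a rotation vector about the tool's x, y, z scaled (see below), then the opening, from -1 (shut) to 1 (fully open), so that 0 is half open. A call has 1 to 20 rows; each row is the pose to reach, as a shift and turn from the pose commanded when the call began, along the tool's axes at that moment, turning the shorter way round; what a row does not reach only later rows make up. The controller multiplies each number of a shift by 1 m and each number of a turn by 180 degrees. A row lasts 1/12 s, in which the tool goes at most 41.7 mm and 7.16 degrees, less where a joint would pass 70% of its speed; a pose out of reach is approached as far as the arm can. A call with a number of a shift or a turn outside -1 to 1 is refused whole. A call with a gripper value outside its range is refused whole. The fingers move at their own pace and stop on an object; "force" is the grip in N (left out, the last holds). Time passes only in rows, so rows that repeat a pose let the fingers close. It gives the time, the measured TCP pose, the force, the opening and the grip force at its end, in the units of the state.
- bot.observe(): the state, without advancing time (a new reading comes with each control period).
- bot.get_image(name): name is "side" or "top" or "wrist"; returns (picture, depth): 420x560x3 uint8, red, green, blue; 420x560 float32, m along the optical axis (not along the pixel's ray), 0 where there is no reading.
- bot.camera_info(name): a dict with "K" (3x3 intrinsics, pixels), "k1" (the pictures are not rectified: a ray, as slopes to the right and down, at radius r is drawn at 1 + k1 r^2 times it, then the intrinsics apply), "R" (3x3) and "t" (3): a world point X has camera coordinates R X + t. Camera axes: x right, y down, z forward; pixel columns grow to the right and rows downward; lengths in m; the calibration is good to about 2 mm. A picture is of the moment at which its call begins: read the wrist's pose just before it. camera_info takes no time and is no camera call; for the wrist camera it gives the pose at the moment of the call.
- bot.job_done(): hands the job in; it is judged then, once.
The state is a dict: "clock": time; "joint_pos": joint angles; "joint_velocities": joint speeds; "tau": joint torques, N m; "tool_pos": TCP position; "orientation": TCP orientation; "contact_force": force on the tool from outside, world axes, zero at the start; "wrist_torque": the same for the moment, N m; "opening": opening from 0.0 (shut) to 1.0 (fully open); "grip_force": force on a finger pad.
Only numpy, scipy, OpenCV 4.12 (cv2) and the standard library are available. Lean on these libraries where they do the work, as an engineer would, in place of code of your own. Each camera call takes 0.05 s, during which the arm holds its last target. There are 200 camera calls.

## Working session

There is one attempt and no reset: what is moved stays moved. The work goes in short steps, Python scripts to look and compute and a tool call to move; the robot and the scene stay as the last step left them, time stands still between calls to the robot, and variables do not carry over. Pictures are saved under pics/ and viewed, at most 10 in all, crops included, and the job is handed in when it is done.

Besides the shell and the picture viewer there is one more tool, called after "Call:" as name(argument=value, ...), one argument or row to a line, values as JSON. drive_tool: Moves the arm, as the interface text tells. Its arguments: {"type":"object","properties":{"moves":{"type":"array"},"force":{"type":"number"}},"required":["moves"]}

```bash
mkdir -p pics
cat > h.py <<'E'
import numpy as np, cv2
from bench import bot
def grab(n,f=None):
    ci=bot.camera_info(n); im,d=bot.get_image(n)
    if f: cv2.imwrite(f,im[:,:,::-1])
    return ci,im,d
def ray(ci,u,v):
    K=np.array(ci['K']);R=np.array(ci['R']);t=np.array(ci['t'])
    k=ci['k1'];k=float(np.ravel(k)[0])
    x=cv2.undistortPoints(np.array([[[u,v]]],float),K,np.array([k,0,0,0,0.]))[0,0]
    return -R.T@t, R.T@np.array([x[0],x[1],1])
def plane(ci,u,v,z):
    o,d=ray(ci,u,v); return o+d*(z-o[2])/d[2]
def pt(ci,u,v,dep):
    o,d=ray(ci,u,v); return o+d*dep
E
python3 - <<'E'
from h import *
s=bot.observe();print(s['clock'],s['tool_pos'],np.round(s['orientation'],3),s['opening'])
T=[];
for n in('top','side'):
    ci,im,d=grab(n); T.append(im); print(n,np.round(-np.array(ci['R']).T@ci['t'],3),ci['k1']); cv2.imwrite(f'pics/{n}.png',im[:,:,::-1]);np.save(n+'_d.npy',d)
E
```

```text
0.0 [ 0.26945964 -0.59094861  0.30298538] [[ 0.91   0.415 -0.001]
 [ 0.415 -0.91   0.002]
 [-0.    -0.002 -1.   ]] 1.0011678750195139
top [ 0.41  -0.043  1.272] -0.1249206814302636
side [ 0.541 -0.72   0.571] -0.018845549960695738
```

View pics/top.png

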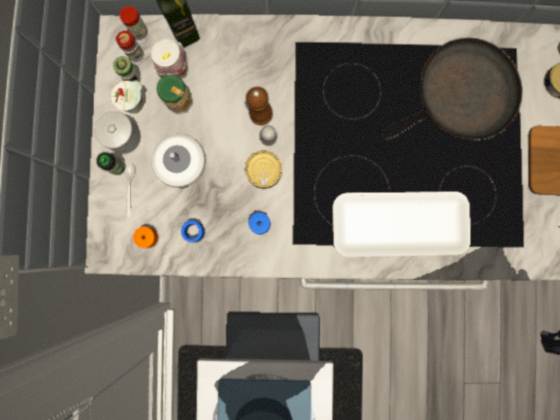

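View pics/side.png

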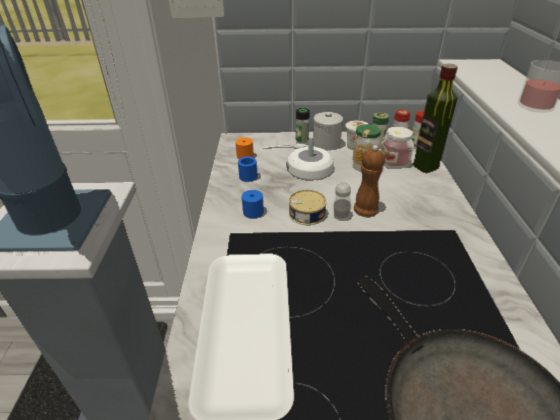

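Top view: wide-bore blue ring at (193,231), narrow-bore blue at (259,222). The orange look-alike is at (145,237), the chopper at (179,160) and the tray at (401,223). In the side view the wide one is at (248,169) and the narrow one at (253,204).

Run:
```python
from h import *
for n in('top','side'):
    ci=bot.camera_info(n); im=cv2.imread(f'pics/{n}.png'); d=np.load(n+'_d.npy')
    hsv=cv2.cvtColor(im,cv2.COLOR_BGR2HSV)
    m=cv2.inRange(hsv,(105,150,60),(125,255,255))
    cs,_=cv2.findContours(m,cv2.RETR_EXTERNAL,cv2.CHAIN_APPROX_NONE)
    for c in cs:
        if cv2.contourArea(c)<100: continue
        (u,v),r=cv2.minEnclosingCircle(c); bx=cv2.boundingRect(c)
        print(n,bx,'c',u,v,r,'z.05',plane(ci,u,v,.05).round(4),'z.025',plane(ci,u,v,.025).round(4))
    if n=='top':
        for nm,(x0,y0,x1,y1),z in(('chop',(148,130,210,192),.04),('tray',(325,185,478,262),.018)):
            g=cv2.inRange(hsv[y0:y1,x0:x1],(0,0,170),(180,40,255)); 
            g=cv2.morphologyEx(g,cv2.MORPH_OPEN,np.ones((3,3)))
            cs,_=cv2.findContours(g,cv2.RETR_EXTERNAL,cv2.CHAIN_APPROX_NONE);c=max(cs,key=cv2.contourArea)
            print(nm,cv2.boundingRect(c),cv2.minAreaRect(c),cv2.minEnclosingCircle(c))
            (u,v)=cv2.minAreaRect(c)[0]; print(plane(ci,u+x0,v+y0,z).round(4))
            for p in cv2.boxPoints(cv2.minAreaRect(c)): print(plane(ci,p[0]+x0,p[1]+y0,z).round(3))
        for u,v in((259,222),(179,160),(401,223),(166,160),(193,221)): print(u,v,d[v,u],pt(ci,u,v,d[v,u]).round(3))
        a=cv2.resize(im[120:270,125:285],None,fx=4.5,fy=4,interpolation=cv2.INTER_CUBIC);cv2.imwrite('pics/crop.png',a)
```

```text
top (182, 221, 22, 20) c 192.19564819335938 231.06521606445312 10.976320266723633 z.05 [0.451  0.1688 0.05  ] z.025 [0.4519 0.1731 0.025 ]
top (249, 213, 21, 21) c 258.8824768066406 222.74302673339844 10.577461242675781 z.05 [0.4726 0.0164 0.05  ] z.025 [0.4739 0.0176 0.025 ]
chop (0, 0, 62, 62) ((30.499996185302734, 30.499996185302734), (60.99999237060547, 60.99999237060547), 0.0) ((30.5, 30.5), 43.13361358642578)
[0.6156 0.208  0.04  ]
[0.543 0.278 0.04 ]
[0.688 0.284 0.04 ]
[0.689 0.138 0.04 ]
[0.545 0.134 0.04 ]
tray (0, 7, 150, 70) ((74.5, 41.5), (69.0, 149.0), 90.0) ((72.86227416992188, 49.66489791870117), 77.47557067871094)
[ 0.4702 -0.3121  0.018 ]
[ 0.549 -0.136  0.018]
[ 0.554 -0.493  0.018]
[ 0.391 -0.49   0.018]
[ 0.387 -0.138  0.018]
259 222 1.2768829 [ 0.477  0.019 -0.004]
179 160 1.2471141 [0.617 0.207 0.041]
401 223 1.2578927 [ 0.479 -0.317  0.011]
166 160 1.2474217 [0.616 0.237 0.041]
193 221 1.2292925 [0.474 0.168 0.045]
side (242, 190, 21, 28) c 252.0 203.6875 14.163350105285645 z.05 [ 0.4753 -0.0174  0.05  ] z.025 [0.4722 0.0164 0.025 ]
side (238, 157, 19, 24) c 247.5 168.5 12.349188804626465 z.05 [0.4562 0.132  0.05  ] z.025 [0.4522 0.1728 0.025 ]
```

View pics/crop.png

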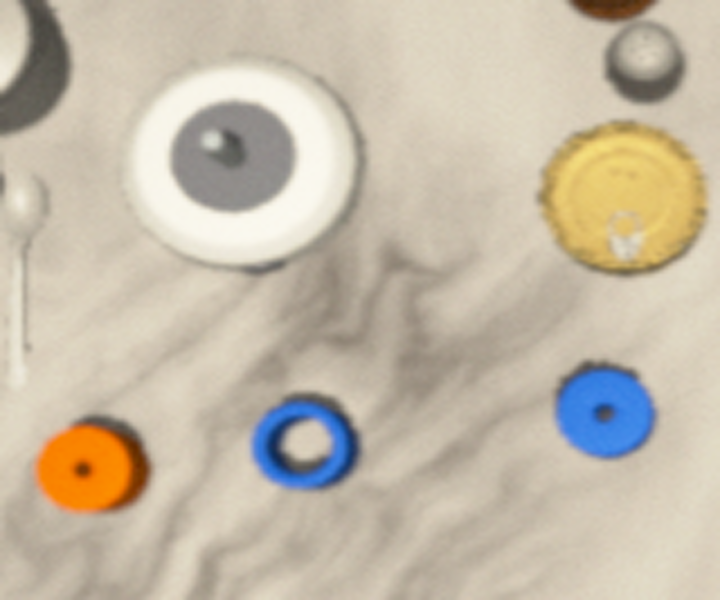

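Choice: the wide-bore ring at top (193,231), about (0.452, 0.171). The narrow blue one at (259,222), about (0.473, 0.017), goes to the tray. The orange one is ignored. The crop confirms the bores.

```bash
cat >> h.py <<'E'
def shift(*P):
    s=bot.observe();R=np.array(s['orientation']);p=np.array(s['tool_pos'])
    for q in P: print('shift to',q,(R.T@(np.array(q)-p)).round(4))
E
python3 - <<'E'
from h import *
ci=bot.camera_info('top')
print(plane(ci,176.8,158.8,.04),plane(ci,172.3,155.8,.095),plane(ci,179.1,160.8,.02))
ci=bot.camera_info('wrist');s=bot.observe();R=np.array(s['orientation']);c=-np.array(ci['R']).T@ci['t']
print('cam in tool',R.T@(c-s['tool_pos']), 'axis',R.T@np.array(ci['R'])[2], ci['K'])
shift((.48,-.25,.30),(.46,.16,.27))
E
```

```text
[0.61960563 0.21220661 0.04      ] [0.61693754 0.21125939 0.095     ] [0.61825379 0.2106408  0.02      ]
cam in tool [ 0.08429017 -0.00026528 -0.06995242] axis [-3.27414368e-01 -5.62505759e-04  9.44880688e-01] [[336.06740683   0.         276.93308289]
 [  0.         336.06740683 211.42293865]
 [  0.           0.           1.        ]]
shift to (0.48, -0.25, 0.3) [ 0.333  -0.2229  0.0034]
shift to (0.46, 0.16, 0.27) [ 0.485  -0.6042  0.034 ]
```

Call:
drive_tool(
  moves=[0.333,-0.223,0.003,0,0,0,1,0.333,-0.223,0.003,0,0,0,1,0.333,-0.223,0.003,0,0,0,1,0.333,-0.223,0.003,0,0,0,1,0.333,-0.223,0.003,0,0,0,1,0.333,-0.223,0.003,0,0,0,1,0.333,-0.223,0.003,0,0,0,1,0.333,-0.223,0.003,0,0,0,1,0.333,-0.223,0.003,0,0,0,1,0.485,-0.604,0.034,0,0,0,1,0.485,-0.604,0.034,0,0,0,1,0.485,-0.604,0.034,0,0,0,1,0.485,-0.604,0.034,0,0,0,1,0.485,-0.604,0.034,0,0,0,1,0.485,-0.604,0.034,0,0,0,1,0.485,-0.604,0.034,0,0,0,1,0.485,-0.604,0.034,0,0,0,1,0.485,-0.604,0.034,0,0,0,1,0.485,-0.604,0.034,0,0,0,1,0.485,-0.604,0.034,0,0,0,1],
)

```text
clock: 1.77
tool_pos: [0.4591, 0.1656, 0.2698]
orientation: [[0.907, 0.421, -0.0], [0.421, -0.907, 0.003], [0.001, -0.003, -1.0]]
contact_force: [-0.6, -0.2, -0.4]
opening: 1.002
grip_force: 0.0
```

```bash
cat >> h.py <<'E'
def blues(ci,im,lo=(105,150,60),hi=(125,255,255)):
    m=cv2.inRange(cv2.cvtColor(im,cv2.COLOR_RGB2HSV),lo,hi)
    cs,_=cv2.findContours(m,cv2.RETR_EXTERNAL,cv2.CHAIN_APPROX_NONE)
    return [c for c in cs if cv2.contourArea(c)>150],m
E
python3 - <<'E'
from h import *
ci,im,d=grab('wrist','pics/w1.png')
cs,m=blues(ci,im)
for c in cs:
    x,y,w,h=cv2.boundingRect(c)
    # top-face points: depth back-projected near z=0.05
    P=np.array([pt(ci,u,v,d[v,u]) for v in range(y,y+h) for u in range(x,x+w) if m[v,u] and d[v,u]>0])
    T=P[abs(P[:,2]-.05)<.004]
    (a,b),r=cv2.minEnclosingCircle(T[:,:2].astype(np.float32))
    print((x,y,w,h),len(P),len(T),'centre',a,b,r,T[:,2].mean())
s=bot.observe();print(s['clock'],s['tool_pos'],s['joint_pos'].round(3) if hasattr(s['joint_pos'],'round') else s['joint_pos'])
shift((.452,.171,.18),(.452,.171,.082))
E
```

```text
(386, 206, 67, 63) 2972 1929 centre 0.4728037714958191 0.017692914232611656 0.02511730045080185 0.04978095207090055
(241, 162, 54, 62) 2067 1185 centre 0.4524041712284088 0.1729300618171692 0.024807455018162727 0.04973459024545277
1.8167 [0.45901856 0.16674654 0.2696883 ] [-0.145  0.331 -0.352  1.974  0.144  0.859 -1.707]
shift to (0.452, 0.171, 0.18) [-0.0047 -0.0065  0.0897]
shift to (0.452, 0.171, 0.082) [-0.0048 -0.0062  0.1877]
```

View pics/w1.png

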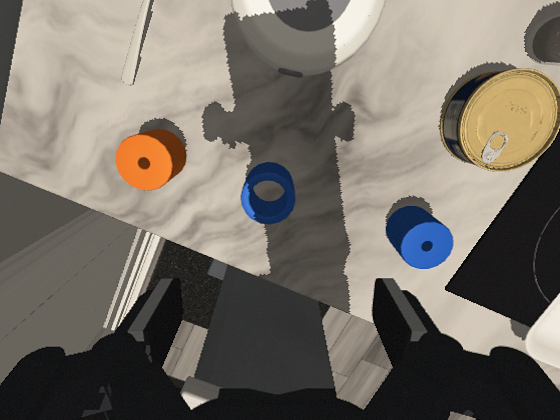

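Wrist view: wide sleeve at (268,192), narrow at (420,235), orange at (144,160). The two measurements agree with the top view and the rims come out at 25 mm radius. I'll descend partway.

Call:
drive_tool(
  moves=[-0.0035,-0.008,0.08,0,0,0,1,-0.0035,-0.008,0.08,0,0,0,1,-0.0035,-0.008,0.08,0,0,0,1,-0.0035,-0.008,0.08,0,0,0,1,-0.0035,-0.008,0.08,0,0,0,1],
)

```text
clock: 2.23
tool_pos: [0.4548, 0.1651, 0.1913]
orientation: [[0.91, 0.414, 0.001], [0.414, -0.91, 0.0], [0.001, 0.0, -1.0]]
contact_force: [0.3, 0.6, 0.2]
opening: 1.0
grip_force: 0.0
```

```bash
python3 -c "
from h import *
print(bot.observe()['tool_pos']);shift((.4524,.1729,.086))"
```

```text
[0.45475299 0.16507645 0.19128526]
shift to (0.4524, 0.1729, 0.086) [ 0.001  -0.0081  0.1053]
```

Call:
drive_tool(
  moves=[0.001,-0.008,0.04,0,0,0,1,0.001,-0.008,0.08,0,0,0,1,0.001,-0.008,0.105,0,0,0,1,0.001,-0.008,0.105,0,0,0,1,0.001,-0.008,0.105,0,0,0,1,0.001,-0.008,0.105,0,0,0,-1,0.001,-0.008,0.105,0,0,0,-1,0.001,-0.008,0.105,0,0,0,-1,0.001,-0.008,0.105,0,0,0,-1,0.001,-0.008,0.105,0,0,0,-1,0.001,-0.008,0.105,0,0,0,-1,0.001,-0.008,0.105,0,0,0,-1],
  force=40,
)

```text
clock: 3.23
tool_pos: [0.4529, 0.1733, 0.0871]
orientation: [[0.91, 0.414, 0.003], [0.414, -0.91, 0.001], [0.004, 0.001, -1.0]]
contact_force: [-1.4, -1.5, 14.2]
opening: 0.579
grip_force: 39.1
```

```bash
python3 -c "
from h import *
print(bot.observe()['tool_pos'],bot.observe()['grip_force'],bot.observe()['opening']);shift((.4524,.1729,.22),(.618,.211,.22))"
```

```text
[0.45288004 0.17327406 0.08709512] 39.13418943062425 0.5794400510415209
shift to (0.4524, 0.1729, 0.22) [-1.000e-04  2.000e-04 -1.329e-01]
shift to (0.618, 0.211, 0.22) [ 0.1664  0.0341 -0.1323]
```

Call:
drive_tool(
  moves=[0,0,-0.035,0,0,0,-1,0,0,-0.07,0,0,0,-1,0.01,0,-0.11,0,0,0,-1,0.04,0.01,-0.14,0,0,0,-1,0.08,0.017,-0.15,0,0,0,-1,0.08,0.017,-0.15,0,0,0,-1,0.08,0.017,-0.15,0,0,0,-1,0.08,0.017,-0.15,0,0,0,-1],
)

```text
clock: 3.9
tool_pos: [0.5306, 0.1903, 0.2349]
orientation: [[0.91, 0.415, -0.001], [0.415, -0.91, -0.0], [-0.001, -0.0, -1.0]]
contact_force: [-0.0, 0.1, -0.8]
opening: 0.583
grip_force: 42.0
```

Run:
```python
from h import *
ci,im,d=grab('wrist','pics/w2.png')
s=bot.observe();R=np.array(s['orientation']);p=np.array(s['tool_pos']);print(s['clock'],p,s['opening'],s['grip_force'])
vv,uu=np.mgrid[0:420:1,0:560:1]
o=None;P=[]
K=np.array(ci['K']);k=float(np.ravel(ci['k1'])[0])
x=cv2.undistortPoints(np.dstack([uu,vv]).reshape(-1,1,2).astype(float),K,np.array([k,0,0,0,0.]))[:,0]
Rc=np.array(ci['R']);C=np.c_[x,np.ones(len(x))]*d.reshape(-1,1)
W=((C-np.array(ci['t']))@Rc); ok=d.ravel()>0
near=ok&(np.hypot(W[:,0]-.618,W[:,1]-.211)<.085)
deck=near&(abs(W[:,2]-.04)<.003); print('deck',deck.sum(),W[deck].min(0),W[deck].max(0),cv2.minEnclosingCircle(W[deck][:,:2].astype(np.float32)))
for a in(.05,.065,.08,.09):
    sp=near&(np.hypot(W[:,0]-.618,W[:,1]-.211)<.03)&(abs(W[:,2]-a)<.006); print(a,sp.sum(),W[sp].mean(0).round(4),W[sp].min(0).round(4),W[sp].max(0).round(4))
m=blues(ci,im)[1].ravel()>0
B=W[m&ok&(np.hypot(W[:,0]-p[0],W[:,1]-p[1])<.05)]
print('sleeve in tool',len(B)); L=(B-p)@R; print(L.min(0),L.max(0))
```

```text
3.95 [0.52985164 0.19018828 0.23439459] 0.583877657301974 42.03479094430804
deck 18034 [0.56368563 0.15815092 0.03700023] [0.67615091 0.26977891 0.04283327] ((0.6203630566596985, 0.2147090882062912), 0.056747276335954666)
0.05 9 [0.6157 0.219  0.0515] [0.6125 0.2149 0.0446] [0.6216 0.2217 0.055 ]
0.065 12 [0.6147 0.2186 0.0626] [0.6124 0.2134 0.0591] [0.6178 0.2216 0.0674]
0.08 83 [0.6177 0.2167 0.082 ] [0.6124 0.2074 0.0744] [0.6266 0.2216 0.086 ]
0.09 396 [0.6193 0.2149 0.0931] [0.6131 0.208  0.0841] [0.6264 0.221  0.096 ]
sleeve in tool 14860
[-0.02525895 -0.02482957  0.0202364 ] [0.02478987 0.04828454 0.08628353]
```

View pics/w2.png

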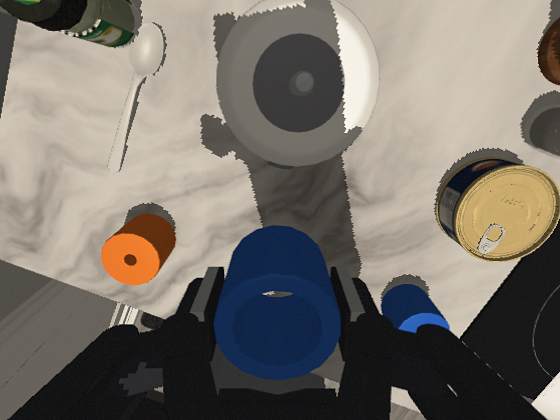

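Sleeve held centred and upright. Spindle tip at (303,82): wrist depth puts the axis at (0.620, 0.215), matching the deck's centre. Home is TCP z ≈ 0.126.

```bash
python3 -c "
from h import *
shift((.6198,.2147,.22),(.6198,.2147,.129))"
```

```text
shift to (0.6198, 0.2147, 0.22) [0.092  0.0151 0.0142]
shift to (0.6198, 0.2147, 0.129) [0.0922 0.0151 0.1052]
```

Call:
drive_tool(
  moves=[0.04,0.007,0.007,0,0,0,-1,0.08,0.014,0.014,0,0,0,-1,0.092,0.015,0.014,0,0,0,-1,0.092,0.015,0.014,0,0,0,-1,0.092,0.015,0.014,0,0,0,-1,0.092,0.015,0.04,0,0,0,-1,0.092,0.015,0.06,0,0,0,-1,0.092,0.015,0.08,0,0,0,-1,0.092,0.015,0.095,0,0,0,-1,0.092,0.015,0.1,0,0,0,-1,0.092,0.015,0.1,0,0,0,-1,0.092,0.015,0.1,0,0,0,-1],
)

```text
clock: 4.95
tool_pos: [0.6211, 0.2153, 0.1356]
orientation: [[0.91, 0.415, 0.0], [0.415, -0.91, 0.0], [0.0, -0.0, -1.0]]
contact_force: [0.3, 0.2, -0.2]
opening: 0.58
grip_force: 42.0
```

```bash
python3 -c "
from h import *
s=bot.observe();print(s['tool_pos'],s['contact_force'],s['wrist_torque']);shift((.6198,.2147,.127))"
```

```text
[0.62110252 0.21526793 0.13562986] [ 0.34163     0.23008953 -0.17705179] [ 0.0221752  -0.06004775 -0.06524944]
shift to (0.6198, 0.2147, 0.127) [-0.0014 -0.      0.0086]
```

Call:
drive_tool(
  moves=[-0.0014,0,0.005,0,0,0,-1,-0.0014,0,0.0085,0,0,0,-1,-0.0014,0,0.0085,0,0,0,-1],
)

```text
clock: 5.2
tool_pos: [0.6204, 0.2148, 0.1273]
orientation: [[0.91, 0.415, 0.001], [0.415, -0.91, 0.0], [0.001, 0.0, -1.0]]
contact_force: [-0.5, -1.0, 2.8]
opening: 0.582
grip_force: 42.3
```

Deck contact begins at the expected height. Now release, lift, and move back for a look.

Call:
drive_tool(
  moves=[0,0,0,0,0,0,0.5,0,0,0,0,0,0,1,0,0,0,0,0,0,1,0,0,0,0,0,0,1,0,0,0,0,0,0,1,0,0,-0.04,0,0,0,1,0,0,-0.08,0,0,0,1,0,0,-0.12,0,0,0,1,-0.04,0,-0.14,0,0,0,1,-0.08,0,-0.14,0,0,0,1,-0.08,0,-0.14,0,0,0,1,-0.08,0,-0.14,0,0,0,1],
)

```text
clock: 6.2
tool_pos: [0.5447, 0.1799, 0.2662]
orientation: [[0.91, 0.415, -0.002], [0.415, -0.91, -0.002], [-0.003, 0.001, -1.0]]
contact_force: [-0.1, 0.4, -0.2]
opening: 0.998
grip_force: 0.0
```

Run:
```python
from h import *
ci,im,d=grab('wrist','pics/w3.png')
cs,m=blues(ci,im)
for c in cs:
    x,y,w,h=cv2.boundingRect(c)
    P=np.array([pt(ci,u,v,d[v,u]) for v in range(y,y+h) for u in range(x,x+w) if m[v,u] and d[v,u]>0])
    z=np.percentile(P[:,2],97); T=P[abs(P[:,2]-z)<.004]
    print((x,y,w,h),len(T),cv2.minEnclosingCircle(T[:,:2].astype(np.float32)),T[:,2].mean(),P[:,2].max())
shift((.473,.018,.2),(.473,.018,.086))
```

```text
(360, 276, 31, 62) 100 ((0.46037814021110535, 0.031403616070747375), 0.014519980177283287) 0.049619387398855096 0.22155520221764008
(242, 60, 70, 75) 2152 ((0.6188721060752869, 0.21440668404102325), 0.024666840210556984) 0.08973968940002611 0.09256518373248418
shift to (0.473, 0.018, 0.2) [-0.1346  0.1176  0.0666]
shift to (0.473, 0.018, 0.086) [-0.1346  0.1176  0.1806]
```

View pics/w3.png

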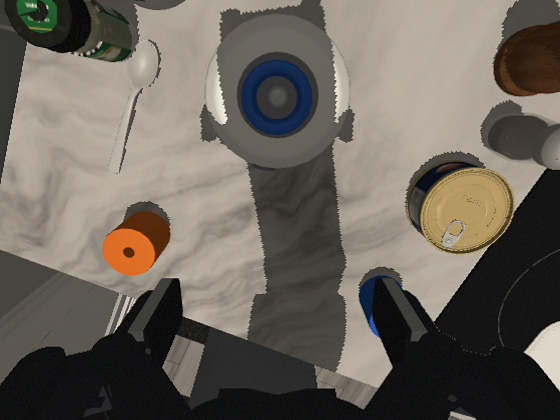

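Sleeve home at (277,97) with the spindle in its bore. Its top is at z = 0.090, as required. Next is the narrow one.

Call:
drive_tool(
  moves=[-0.03,0.026,0.014,0,0,0,1,-0.06,0.052,0.028,0,0,0,1,-0.09,0.078,0.042,0,0,0,1,-0.12,0.104,0.056,0,0,0,1,-0.135,0.118,0.067,0,0,0,1,-0.135,0.118,0.067,0,0,0,1,-0.135,0.118,0.067,0,0,0,1,-0.135,0.118,0.067,0,0,0,1],
)

```text
clock: 6.92
tool_pos: [0.4751, 0.0192, 0.1997]
orientation: [[0.91, 0.416, 0.002], [0.416, -0.91, 0.001], [0.002, -0.0, -1.0]]
contact_force: [0.1, 0.7, 0.1]
opening: 1.002
grip_force: 0.0
```

```bash
python3 -c "
from h import *
print(bot.observe()['tool_pos']);shift((.4728,.0177,.087))"
```

```text
[0.47508026 0.01921282 0.19974677]
shift to (0.4728, 0.0177, 0.087) [-0.003   0.0005  0.1127]
```

Call:
drive_tool(
  moves=[-0.003,0,0.04,0,0,0,1,-0.003,0,0.08,0,0,0,1,-0.003,0,0.111,0,0,0,1,-0.003,0,0.111,0,0,0,1,-0.003,0,0.111,0,0,0,1,-0.003,0,0.111,0,0,0,-1,-0.003,0,0.111,0,0,0,-1,-0.003,0,0.111,0,0,0,-1,-0.003,0,0.111,0,0,0,-1,-0.003,0,0.111,0,0,0,-1,-0.003,0,0.111,0,0,0,-1,-0.003,0,0.111,0,0,0,-1,-0.003,0,0.05,0,0,0,-1,-0.003,0,0.0,0,0,0,-1,-0.003,0,0.0,0,0,0,-1,-0.003,0,0.0,0,0,0,-1],
  force=40,
)

```text
clock: 8.25
tool_pos: [0.474, 0.017, 0.2057]
orientation: [[0.91, 0.414, 0.011], [0.414, -0.91, 0.0], [0.01, 0.004, -1.0]]
contact_force: [2.0, -0.4, -0.4]
opening: 0.572
grip_force: 42.2
```

Run:
```python
from h import *
ci,im,d=grab('top')
# tray rim mask on the black hob
g=cv2.inRange(cv2.cvtColor(im,cv2.COLOR_RGB2HSV),(0,0,170),(180,40,255)); g[:, :330]=0; g[:190]=0; g[258:]=0; g[:,475:]=0
c=max(cv2.findContours(g,cv2.RETR_EXTERNAL,cv2.CHAIN_APPROX_NONE)[0],key=cv2.contourArea);x,y,w,h=cv2.boundingRect(c)
print((x,y,w,h),plane(ci,x,y+h,.018),plane(ci,x+w,y,.018))
for u,v in((385,223),(401,223),(420,223)): print(pt(ci,u,v,d[v,u]))
s=bot.observe();print(s['tool_pos'],s['opening'],s['grip_force'])
shift((.472,-.30,.2),(.472,-.30,.094))
```

```text
(330, 192, 145, 66) [ 0.39457508 -0.14913527  0.018     ] [ 0.55453931 -0.49503985  0.018     ]
[ 0.47815923 -0.27851385  0.01386674]
[ 0.4787776  -0.31701803  0.01167335]
[ 0.47944193 -0.36287948  0.01013283]
[0.47276107 0.01675112 0.20324607] 0.5695936099122112 42.18208719044924
shift to (0.472, -0.3, 0.2) [-0.1319  0.288   0.0032]
shift to (0.472, -0.3, 0.094) [-0.1327  0.2876  0.1092]
```

Call:
drive_tool(
  moves=[-0.0165,0.036,0,0,0,0,-1,-0.033,0.072,0,0,0,0,-1,-0.0495,0.108,0,0,0,0,-1,-0.066,0.144,0,0,0,0,-1,-0.0825,0.18,0,0,0,0,-1,-0.099,0.216,0,0,0,0,-1,-0.1155,0.252,0,0,0,0,-1,-0.132,0.288,0,0,0,0,-1,-0.132,0.288,0.0,0,0,0,-1,-0.132,0.288,0.0,0,0,0,-1,-0.132,0.288,0.0,0,0,0,-1],
)

```text
clock: 9.22
tool_pos: [0.4694, -0.2994, 0.1988]
orientation: [[0.91, 0.415, -0.001], [0.415, -0.91, 0.001], [-0.0, -0.001, -1.0]]
contact_force: [-0.3, 0.6, -0.1]
opening: 0.569
grip_force: 42.1
```

Run:
```python
from h import *
ci,im,d=grab('wrist','pics/w4.png')
s=bot.observe();R=np.array(s['orientation']);p=np.array(s['tool_pos']);print(p)
B=np.array([pt(ci,u,v,d[v,u]) for v in range(0,420,2) for u in range(0,560,2) if d[v,u]>0])
F=B[(B[:,2]<.03)&(abs(B[:,0]-.472)<.04)&(abs(B[:,1]+.30)<.1)];print('floor',len(F),np.median(F,0))
m=blues(ci,im)[1]
L=np.array([R.T@(pt(ci,u,v,d[v,u])-p) for v in range(0,420,2) for u in range(0,560,2) if m[v,u] and d[v,u]>0])
L=L[np.hypot(L[:,0],L[:,1])<.04];print(np.percentile(L,1,0),np.percentile(L,99,0))
```

```text
[ 0.46978319 -0.29860515  0.19895107]
floor 5272 [ 0.47890471 -0.28198248  0.01113399]
[-0.02157706 -0.02237117  0.0397465 ] [0.02493905 0.02273102 0.0850157 ]
```

View pics/w4.png

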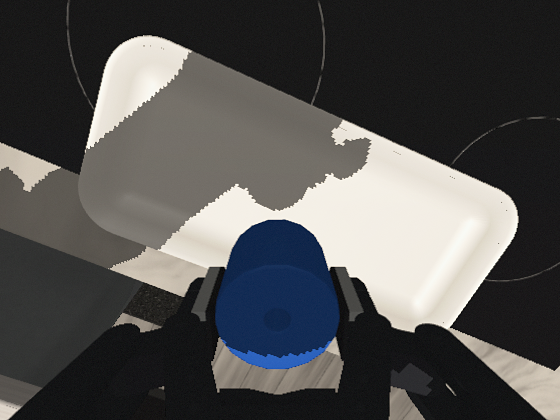

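Sleeve held upright at (277,300) above the tray interior. The floor measures about z = 0.010. I'll lower to just above it.

Call:
drive_tool(
  moves=[0,0,0.035,0,0,0,-1,0,0,0.07,0,0,0,-1,0,0,0.09,0,0,0,-1,0,0,0.098,0,0,0,-1,0,0,0.098,0,0,0,-1,0,0,0.098,0,0,0,-1],
)

```text
clock: 9.77
tool_pos: [0.4705, -0.2982, 0.1015]
orientation: [[0.909, 0.417, -0.0], [0.417, -0.909, 0.001], [0.0, -0.001, -1.0]]
contact_force: [-0.0, -0.2, -0.4]
opening: 0.573
grip_force: 41.7
```

Call:
drive_tool(
  moves=[0,0,0.003,0,0,0,-1,0,0,0.006,0,0,0,-1,0,0,0.006,0,0,0,-1],
)

```text
clock: 10.02
tool_pos: [0.4713, -0.2988, 0.099]
orientation: [[0.909, 0.417, 0.001], [0.417, -0.909, -0.001], [0.001, 0.001, -1.0]]
contact_force: [-8.7, 7.3, 35.5]
opening: 0.574
grip_force: 44.8
```

Call:
drive_tool(
  moves=[0,0,-0.003,0,0,0,-1,0,0,-0.003,0,0,0,-1],
)

```text
clock: 10.18
tool_pos: [0.4708, -0.2996, 0.0996]
orientation: [[0.909, 0.416, 0.002], [0.416, -0.909, -0.001], [0.001, 0.002, -1.0]]
contact_force: [0.2, 0.1, -0.5]
opening: 0.57
grip_force: 41.4
```

Call:
drive_tool(
  moves=[0,0,0,0,0,0,0.5,0,0,0,0,0,0,1,0,0,0,0,0,0,1,0,0,0,0,0,0,1,0,0,0,0,0,0,1,0,0,-0.04,0,0,0,1,0,0,-0.08,0,0,0,1,0,0,-0.12,0,0,0,1,-0.04,0,-0.15,0,0,0,1,-0.08,0,-0.17,0,0,0,1,-0.08,0,-0.17,0,0,0,1,-0.08,0,-0.17,0,0,0,1],
)

```text
clock: 11.18
tool_pos: [0.3945, -0.3359, 0.27]
orientation: [[0.912, 0.41, 0.0], [0.41, -0.912, -0.003], [-0.001, 0.003, -1.0]]
contact_force: [0.3, -0.5, 0.1]
opening: 1.0
grip_force: 0.0
```

Run:
```python
from h import *
for n in('wrist','side'):
    ci,im,d=grab(n,f'pics/end_{n}.png')
    cs,m=blues(ci,im)
    for c in cs:
        x,y,w,h=cv2.boundingRect(c)
        P=np.array([pt(ci,u,v,d[v,u]) for v in range(y,y+h) for u in range(x,x+w) if m[v,u] and d[v,u]>0])
        z=np.percentile(P[:,2],97); T=P[abs(P[:,2]-z)<.004]
        print(n,(x,y,w,h),len(T),cv2.minEnclosingCircle(T[:,:2].astype(np.float32)),T[:,2].mean())
a=cv2.imread('pics/end_wrist.png');b=cv2.imread('pics/end_side.png')
cv2.imwrite('pics/end.png',cv2.resize(np.vstack([a,b]),(400,600)))
```

```text
wrist (243, 61, 62, 66) 3036 ((0.47060301899909973, -0.2992268204689026), 0.024517595767974854) 0.061738747511766466
side (226, 291, 30, 40) 528 ((0.47074824571609497, -0.30211615562438965), 0.02476576529443264) 0.06169076006673678
side (302, 135, 18, 24) 75 ((0.6181960105895996, 0.21128156781196594), 0.02429204061627388) 0.08899435400755984
```

View pics/end.png

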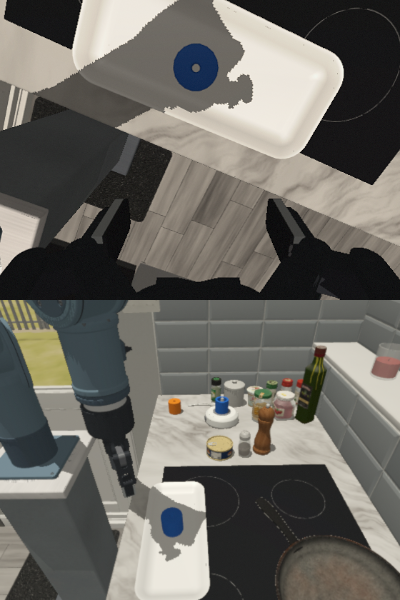

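The narrow sleeve stands upright in the tray (wrist view about (195,67) in the composite). The wide one is home on the spindle (side view about (222,404)).

```bash
python3 -c "
from bench import bot
print(bot.job_done())"
```

```text
the job is handed in; nothing more can be done
None
```

Job handed in at about 11 s: the wide-bore sleeve is fully home on the chopper spindle (top at z ≈ 0.09 m), and the narrow-bore sleeve stands upright in the tray with the gripper clear of both.

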